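# Set the bleed valve of the bench vacuum unit

## Task

Pull the drawer of the white vacuum unit fully open, then turn the blue valve wheel in it clockwise (seen from above) all the way shut against its stop, and back it off anticlockwise exactly two full turns from the stop. Finish while still holding the wheel's black knob gripped between the fingers in that position, with the drawer left open; do not let go. Leave the tube rack, tip box and bottle beside the unit where they stand.

Things in the scene. Friction and masses are not known exactly. Their poses are not given: they have to be found in the camera images.
- vac_drawer (a joint): Slide of the vacuum unit's drawer, m: 0 shut, 0.18 fully open at its end stop; starts 0.01 to 0.06 open. It slides straight out along the unit's -x axis (towards the robot) against about 6 N of friction and stays where it is left.
- unit_front (a point): The white vacuum unit. White low bench cabinet, fixed to the bench, 280 deep (x) x 260 wide (y) x 130 high mm. This point is the middle of the lower front edge, on the bench, in the plane of the shut drawer's front; x axis from front to back of the unit, z up. The front looks roughly at the robot. At the start the drawer stands a little open and the valve wheel is still mostly or wholly inside, under the top.
- drawer_handle (a point): Middle of the dark steel bar handle of the drawer: a horizontal round bar about 10 mm thick and 120 mm long along the unit's y, its centre 35 mm out from the drawer front and 98 mm above the bench. It can be pinched from above, one finger between bar and front. The front panel is 15 mm thick and its top is 126 mm above the bench. Axes as the unit's; moves with the drawer.
- wheel_centre (a point): Centre of the blue handwheel, on its upright turning axis, 58 mm above the bench. Rim circle 40 mm radius, round rim 11 mm thick (top of rim 64 mm above the bench). It lies 85 mm behind the inner face of the drawer front, midway across the drawer (drawer side walls are 58 mm high above the bench). With the drawer fully open it is 95 mm in front of the cabinet's top and side edges. Moves with the drawer and its axes turn with the wheel.
- valve (a joint): Turn of the valve wheel, rad: 0 is shut, at its hard stop; grows as the wheel is opened, anticlockwise seen from above (2*pi per turn). Range 0 to 4 turns; starts between 0.5 and 1.2 turns open. Friction about 0.06 N m (1.5 N at the knob), no spring: it stays where it is left. In the stop the knob lies straight in front of the axis, on the unit's -x side (towards the drawer front); it is there again after every full turn.
- knob_centre (a point): Centre (half-way up) of the black upright knob on the wheel's rim: a cylinder 18 mm in diameter and 44 mm high, 40 mm from the wheel's axis, its centre 89 mm and its top 111 mm above the bench. The knob spins freely on its own pin, so a gripper holding it can be led round the circle without turning the hand. Its axes spin with it.
- knob: The same black knob; origin at the centre of its underside, 67 mm above the bench.
- tube_rack: Bystander, loose: green tube rack 60 x 120 x 34 mm with small tubes up to 46 mm high, origin at the centre of its underside.
- tip_box: Bystander, loose: blue box of pipette tips 85 x 120 x 63 mm, origin at the centre of its underside.
- reagent: Bystander, loose: amber jar with blue cap, 60 mm in diameter, 110 mm high, origin at the centre of its underside.

How it is judged:
On the way, in this order (a step that is already met when the one before it is completed fails the run):
1. the drawer is pulled fully open (to within 15 mm of its end stop) (value of joint vac_drawer above 0.165 m), for 0.1 s.
2. the valve wheel is turned shut against its stop (value of joint valve below 0.1 rad), for 0.05 s.
At the end, for the whole second after the job is handed in: The valve stands two turns open from its stop, within 12 degrees (0.21 rad), and is still; the fingers hold the black knob (more than 3 N of contact, the grasp point within 30 mm of the knob's centre); the drawer is open by at least 155 mm of its 180 mm (value of joint valve between 12.356 and 12.776 rad and velocity of joint valve between -0.1 and 0.1 rad/s and value of joint vac_drawer above 0.155 m and contact force between the fingers and knob above 3 N and distance between the grasp point and knob_centre below 0.03 m); the arm keeps its last pose, push and grip.
It fails at once if the tube rack is pushed more than 30 mm from its place or tipped over (distance of tube_rack from where it was at the start of the episode above 0.03 m or angle between tube_rack's own z axis and vertical above 0.5 rad).
It fails at once if the tip box is pushed more than 30 mm from its place or tipped over (distance of tip_box from where it was at the start of the episode above 0.03 m or angle between tip_box's own z axis and vertical above 0.5 rad).
It fails at once if the bottle is pushed more than 30 mm from its place or tipped over (distance of reagent from where it was at the start of the episode above 0.03 m or angle between reagent's own z axis and vertical above 0.5 rad).
It also fails if it takes over 72 s, if anything falls off the work surface, if the arm or the gripper's body presses on something with over 40 N, if the wrist force passes 120 N, or if a joint passes its speed limit or range.

## Robot

A 6-joint arm with a two-finger parallel gripper is mounted at the origin on the work surface. World frame = base frame: x ahead of the robot, y to its left, z up, the work surface at z = 0. Lengths are in m, angles in rad, forces in N, time in s.
With the tool pointing down it reaches from about 0.275 to 0.725 m from the base axis. Payload 15.9 kg.
Tool frame: the origin (TCP) lies at the very end of the fingers, on their centre line; the grasp point (between the pads) lies hold_point_z behind it (hold_point_z is the distance from the TCP to the grasp point, in m); z points along the fingers, y is the direction in which the jaws open and shut (so a half turn about z gives the same grasp; the last joint's range is limited). The gripper opens to 85 mm and grips with 20 to 120 N. Pads are 22 mm wide; open, the fingers measure 114 mm over their backs; the gripper's body (76 mm by 85 mm) begins 54 mm behind the grasp point. The pads swing forward as they close: fully open they stand 13 mm farther back than shut.
Start: joints at [-1.333, 0.213, -0.034, 1.323, 0, 1.571], TCP at [0.118, -0.486, 0.231] pointing down, gripper open.
Joint ranges: [-2.98, 2.98], [-0.74, 1.72], [-1.14, 1.35], [-2.1, 2.04], [-1.57, 1.44], [-3.14, 3.14]. Speed limits (rad/s): [1.89, 1.89, 2.39, 2.57, 3.14, 3.14].

## Interface

Orientations are given as a rotation vector (axis times angle).
In Python, from cell import * gives the robot as it stands.
- The arm moves only by the tool carry_out, never from a script. Its argument "commands" is a list of rows, each a list of 4 numbers: the shift along the tool's x, y, z in cm, then the turn about the tool's z in rad. In form: [[tx, ty, tz, roll], ...]. A call has 1 to 20 rows; each row is the pose to reach, as a shift and turn from the pose commanded when the call began, along the tool's axes at that moment; what a row does not reach only later rows make up. A row lasts 1/10 s, in which the tool goes at most 50 mm and 8.59 degrees, less where a joint would pass 70% of its speed; a pose out of reach is approached as far as the arm can. A call with a gripper value outside its range is refused whole. "fingers" is the opening, from -1 (shut) to 1 (fully open), set as the call begins (left out, the last holds). The fingers move at their own pace and stop on an object; "newtons" is the grip in N (left out, the last holds). Time passes only in rows, so rows that repeat a pose let the fingers close. It gives the time, the measured TCP pose, the force and the opening at its end, in the units of the state.
- observe(): the state, without advancing time (a new reading comes with each control period).
- snapshot(name): name is "scene" or "top" or "wrist"; returns the picture (384x512x3 uint8, blue, green, red); there is no depth.
- calibration(name): a dict with "mtx" (3x3 intrinsics, pixels), "R" (3x3) and "t" (3): a world point X has camera coordinates R X + t. Camera axes: x right, y down, z forward; pixel columns grow to the right and rows downward; lengths in m; the calibration is good to about 2 mm. A picture is of the moment at which its call begins: read the wrist's pose just before it. calibration takes no time and is no camera call; for the wrist camera it gives the pose at the moment of the call.
- sign_off(): hands the job in, once; it reports no verdict.
The state is a dict: "clock": time; "q": joint angles; "qd": joint speeds; "effort": joint torques, N m; "tcp_pos": TCP position; "tool_rot": TCP orientation; "contact_force": force on the tool from outside, world axes, zero at the start; "torque": the same for the moment, N m; "width": finger opening in m.
Only numpy, scipy, OpenCV 4.12 (cv2) and the standard library are available. Lean on these libraries where they do the work, as an engineer would, in place of code of your own. Each camera call takes 0.05 s, during which the arm holds its last target.

## Working session

There is one attempt and no reset: what is moved stays moved. The work goes in short steps, Python scripts to look and compute and a tool call to move; the robot and the scene stay as the last step left them, time stands still between calls to the robot, and variables do not carry over. Pictures are saved under pics/ and viewed, and the job is handed in when it is done.

Besides the shell and the picture viewer there is one more tool, called after "Emit:" as name(argument=value, ...) on one line, values as JSON. carry_out: Moves the arm, as the interface text tells. Its arguments: {"type":"object","properties":{"commands":{"type":"array","items":{"type":"array","items":{"type":"number"}}},"fingers":{"type":"number"},"newtons":{"type":"number"}},"required":["commands"]}

```bash
ls; mkdir -p pics; python3 - <<'E'
from cell import *
import cv2
print(observe())
for n in("scene","top","wrist"):
    c=calibration(n); print(n,c)
    cv2.imwrite(f"pics/a_{n}.png",snapshot(n))
E
```

```text
pics
{'clock': 0.0, 'q': array([-1.33296361e+00,  2.13333760e-01, -3.50714251e-02,  1.32349491e+00,
       -5.30659000e-05,  1.57083218e+00]), 'qd': array([ 0.00050965,  0.00022644, -0.00023335, -0.0005031 , -0.00053529,
       -0.00187851]), 'effort': array([ 1.34478621e-03, -6.86164355e+01,  4.87120521e+01,  1.74046867e-02,
        2.47095613e-04, -6.62442176e-06]), 'tcp_pos': array([ 0.11770091, -0.48559415,  0.23082246]), 'tool_rot': array([-3.11833071e+00, -3.72521753e-01,  2.88389132e-04]), 'contact_force': array([-0.47668209, -0.36436199, -0.5063242 ]), 'torque': array([ 0.0071071 , -0.02527285,  0.03164234]), 'width': 0.08543604123550001}
scene {'mtx': array([[392.96001667,   0.        , 258.76516842],
       [  0.        , 392.96001667, 189.40494719],
       [  0.        ,   0.        ,   1.        ]]), 'R': array([[ 0.95045901,  0.31022586, -0.01968728],
       [ 0.20758205, -0.68057402, -0.7026583 ],
       [-0.23138143,  0.66376119, -0.71125503]]), 't': array([-0.58923329, -0.05070606,  1.23482165])}
top {'mtx': array([[422.33212454,   0.        , 253.01410051],
       [  0.        , 422.33212454, 186.11401074],
       [  0.        ,   0.        ,   1.        ]]), 'R': array([[ 0.00140536, -0.9999969 ,  0.00205606],
       [-0.97800279, -0.00180331, -0.20858403],
       [ 0.20858709, -0.00171769, -0.97800229]]), 't': array([-0.00967693,  0.61111037,  1.02909703])}
wrist {'mtx': array([[336.03037386,   0.        , 254.95722439],
       [  0.        , 336.03037386, 188.98932578],
       [  0.        ,   0.        ,   1.        ]]), 'R': array([[ 2.36381311e-01, -9.71660039e-01, -8.02314918e-04],
       [-9.37456531e-01, -2.28277427e-01,  2.62801578e-01],
       [-2.55536942e-01, -6.13692463e-02, -9.64849567e-01]]), 't': array([-0.50041528, -0.0340931 ,  0.37799012])}
```

View pics/a_scene.png

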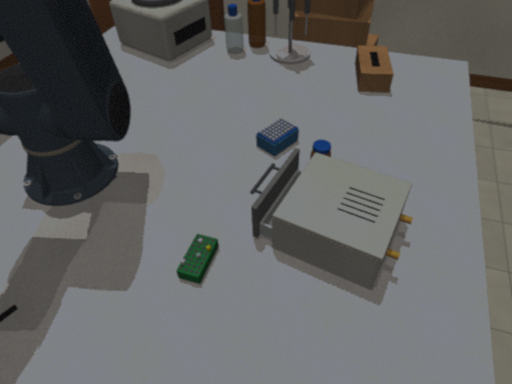

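View pics/a_top.png

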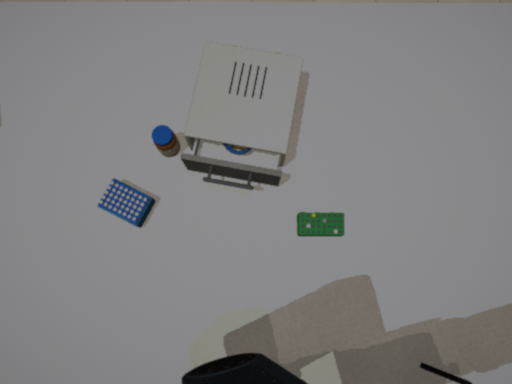

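The top view shows the unit at about (185–302, 44–185), the drawer slightly open, and the handle bar from about (204,181) to (253,187). The jar is at (166,140), the tip box at (126,203) and the rack at (321,224). I'll zoom in.

```bash
python3 - <<'E'
import cv2
im=cv2.imread("pics/a_top.png")[30:210,150:330]
cv2.imwrite("pics/b.png",cv2.resize(im,None,fx=3.3,fy=3.3,interpolation=cv2.INTER_CUBIC))
E
```

```text
(no output)
```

View pics/b.png

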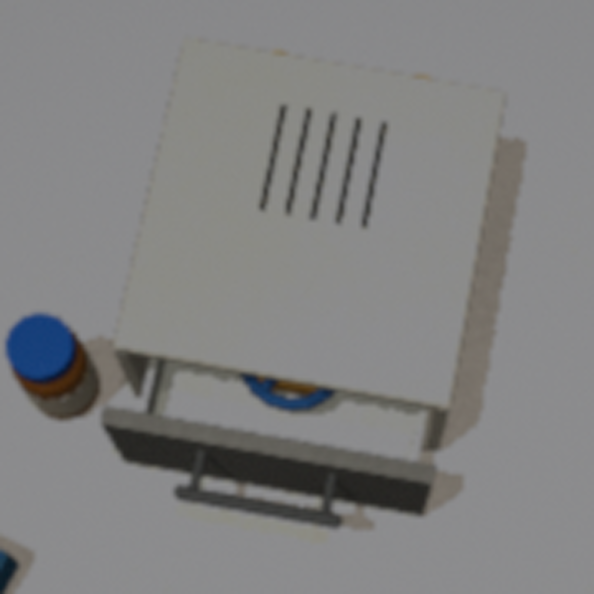

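```bash
cat > h.py <<'E'
import numpy as np
from cell import *
def ray(name,uv,z,cal=None):
    c=cal or calibration(name); R=c["R"];t=c["t"]
    d=R.T@np.linalg.inv(c["mtx"])@np.array([uv[0],uv[1],1.]); o=-R.T@t
    return o+d*(z-o[2])/d[2]
def proj(name,X,cal=None):
    c=cal or calibration(name); p=c["mtx"]@(c["R"]@np.asarray(X)+c["t"]); return p[:2]/p[2]
E
python3 - <<'E'
from h import *
f=lambda a,z:ray("top",(a[0]/3.3+150,a[1]/3.3+30),z)
C=[f(a,.13) for a in((184,38),(505,92),(447,408),(116,348))]
for c in C: print(c)
n=np.linalg.norm
print([n(C[i]-C[(i+1)%4]) for i in range(4)])
H=[f((178,491),.098),f((340,521),.098)];print(H,n(H[0]-H[1]),sum(H)/2)
P=[f((104,424),.126),f((434,483),.126)];print(P,n(P[0]-P[1]),sum(P)/2)
yaw=lambda v:np.arctan2(v[1],v[0])
print("yaw", yaw(C[0]-C[1])-np.pi/2,yaw(C[3]-C[2])-np.pi/2,yaw(H[0]-H[1])-np.pi/2,yaw(P[0]-P[1])-np.pi/2,yaw(C[0]-C[3]),yaw(C[1]-C[2]))
o=observe();print(o['tool_rot'])
E
```

```text
[0.98449642 0.11585361 0.13      ]
[ 0.93824406 -0.13811421  0.13      ]
[ 0.67936875 -0.08863346  0.13      ]
[0.72599718 0.16083116 0.13      ]
[np.float64(0.2581451814355292), np.float64(0.263561704182122), np.float64(0.2537849591432995), np.float64(0.2623829939839091)]
[array([0.62259561, 0.11491057, 0.098     ]), array([ 0.59944869, -0.00867362,  0.098     ])] 0.1257331816275235 [0.61102215 0.05311848 0.098     ]
[array([0.6675625 , 0.16840494, 0.126     ]), array([ 0.62258029, -0.07844848,  0.126     ])] 0.25091833283395526 [0.6450714  0.04497823 0.126     ]
yaw -0.1801446567073801 -0.18478181355910084 -0.18515160017295584 -0.1802447052103031 -0.17227024649867673 -0.18885946598226508
[-3.11850455e+00 -3.72535839e-01  1.81040401e-04]
```

```bash
python3 - <<'E'
from h import *
import cell
print([n for n in dir(cell) if not n.startswith('_')]); 
try: print(cell.hold_point_z)
except Exception as e: print(e)
E
cat >> h.py <<'E'
from scipy.spatial.transform import Rotation as Ro
YAW=-0.182
UX=np.array([np.cos(YAW),np.sin(YAW),0]);UY=np.array([-np.sin(YAW),np.cos(YAW),0])
def go(P,jaw=None,o=None):
    o=o or observe();R=Ro.from_rotvec(o['tool_rot']).as_matrix()
    s=R.T@(np.asarray(P)-o['tcp_pos'])*100
    r=None
    if jaw is not None:
        j=R.T@jaw; r=np.arctan2(-j[0],j[1])
        r=(r+np.pi/2)%np.pi-np.pi/2
    return s.round(2),r
E
python3 - <<'E'
from h import *
o=observe();print(Ro.from_rotvec(o['tool_rot']).as_matrix().round(3))
print(go((.606,.054,.2),UX))
E
```

```text
['IKError', 'calibration', 'hold_point_z', 'observe', 'sign_off', 'snapshot']
0.0187
[[ 0.972  0.236 -0.   ]
 [ 0.236 -0.972  0.001]
 [-0.    -0.001 -1.   ]]
(array([ 60.17, -40.94,   3.13]), np.float64(-1.1510038235319604))
```

Emit:
carry_out(commands=[[60.3,-40.9,3.1,-1.15],[60.3,-40.9,3.1,-1.15],[60.3,-40.9,3.1,-1.15],[60.3,-40.9,3.1,-1.15],[60.3,-40.9,3.1,-1.15],[60.3,-40.9,3.1,-1.15],[60.3,-40.9,3.1,-1.15],[60.3,-40.9,3.1,-1.15],[60.3,-40.9,3.1,-1.15],[60.3,-40.9,3.1,-1.15],[60.3,-40.9,3.1,-1.15],[60.3,-40.9,3.1,-1.15],[60.3,-40.9,3.1,-1.15],[60.3,-40.9,3.1,-1.15],[60.3,-40.9,3.1,-1.15],[60.3,-40.9,3.1,-1.15],[60.3,-40.9,3.1,-1.15],[60.3,-40.9,3.1,-1.15]], fingers=-0.3, newtons=50)

```text
clock: 1.95
tcp_pos: [0.607, 0.0529, 0.2003]
tool_rot: [-2.416, -2.008, 0.001]
contact_force: [-0.3, 0.1, -0.3]
width: 0.0297
```

```bash
python3 - <<'E'
from h import *
import cv2
o=observe();print(o['clock'],o['tcp_pos'],o['width'],o['qd'].round(2),Ro.from_rotvec(o['tool_rot']).as_matrix().round(3),go((.607,.054,.079),UX))
c=calibration("wrist");im=snapshot("wrist")
for p in [(.6226,.1149,.098),(.5994,-.0087,.098)]: 
    u=proj("wrist",p,c);print(u);cv2.circle(im,tuple(int(v) for v in u),3,(0,0,255),1)
cv2.imwrite("pics/c.png",im)
E
```

```text
1.95 [0.60697692 0.0529195  0.20034236] 0.029732876053131012 [-0.01 -0.01 -0.    0.    0.    0.  ] [[ 0.183  0.983 -0.   ]
 [ 0.983 -0.183 -0.   ]
 [-0.    -0.    -1.   ]] (array([ 1.100e-01, -1.000e-02,  1.213e+01]), np.float64(-0.001601350377390176))
[259.71351634 100.42793898]
[258.69307028 262.43291913]
```

View pics/c.png

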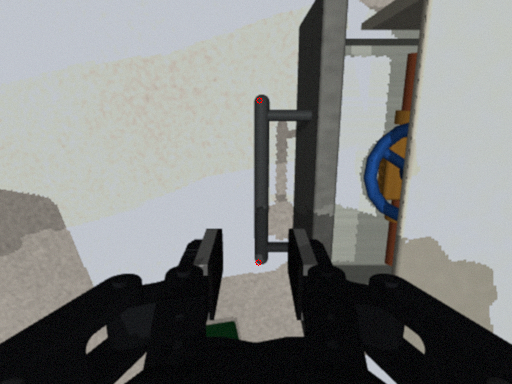

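The wrist view shows the handle at (262,97)–(262,262), on my prediction to within about 3 px. I'll descend and pinch it.

Emit:
carry_out(commands=[[0.1,0,4,0],[0.1,0,7,0],[0.1,0,9,0],[0.1,0,10.5,0],[0.1,0,11.5,0],[0.1,0,12.1,0],[0.1,0,12.1,0],[0.1,0,12.1,0]])

```text
clock: 2.8
tcp_pos: [0.6085, 0.0538, 0.0809]
tool_rot: [2.414, 2.006, 0.003]
contact_force: [-1.9, -4.1, 7.7]
width: 0.03
```

Emit:
carry_out(commands=[[0,0,0,0],[0,0,0,0],[0,0,0,0],[0,0,0,0],[0,0,0,0]], fingers=-1)

```text
clock: 3.3
tcp_pos: [0.6087, 0.0541, 0.0807]
tool_rot: [2.414, 2.007, 0.003]
contact_force: [1.0, -3.8, 9.3]
width: 0.0093
```

```bash
python3 - <<'E'
from h import *
import cv2
o=observe();print(o['clock'],o['tcp_pos'],o['width'],go(o['tcp_pos']-.142*UX,UX))
cv2.imwrite("pics/d.png",snapshot("wrist"))
E
```

```text
3.3 [0.60871978 0.05412542 0.08068867] 0.009275243068433138 (array([ -0.02, -14.2 ,  -0.04]), np.float64(-0.0015614714253986417))
```

View pics/d.png

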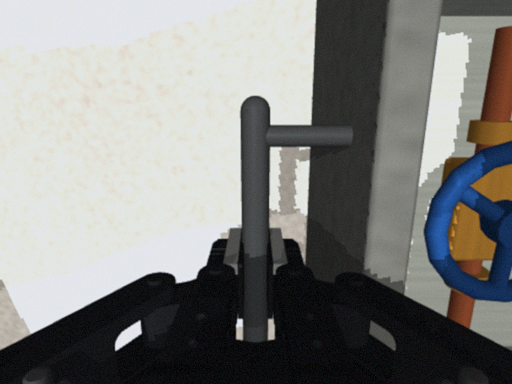

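Bar gripped (width 9.3 mm). There's about 9 N upward on the tool, so I'll lift slightly and pull gently.

Emit:
carry_out(commands=[[0,0,-0.3,0],[0,-0.4,-0.4,0],[0,-1.2,-0.4,0],[0,-2.2,-0.4,0],[0,-3.4,-0.4,0],[0,-4.6,-0.4,0],[0,-5.8,-0.4,0],[0,-7.0,-0.4,0],[0,-8.2,-0.4,0],[0,-9.4,-0.4,0],[0,-10.4,-0.4,0],[0,-11.3,-0.4,0],[0,-12.0,-0.4,0],[0,-12.5,-0.4,0],[0,-12.8,-0.4,0],[0,-13.0,-0.4,0],[0,-13.0,-0.4,0]])

```text
clock: 5.05
tcp_pos: [0.4781, 0.0782, 0.0811]
tool_rot: [-2.413, -2.008, 0.005]
contact_force: [8.0, 4.0, -42.5]
width: 0.0095
```

```bash
python3 - <<'E'
from h import *
import cv2
o=observe();print(o['clock'],o['tcp_pos'],o['width'],o['contact_force'])
im=snapshot("top");cv2.imwrite("pics/e.png",cv2.resize(im[30:230,150:350],None,fx=3,fy=3,interpolation=cv2.INTER_CUBIC))
E
```

```text
5.05 [0.4781187  0.07820331 0.08109749] 0.009543392825967075 [  7.97591879   3.98704908 -42.5495153 ]
```

View pics/e.png

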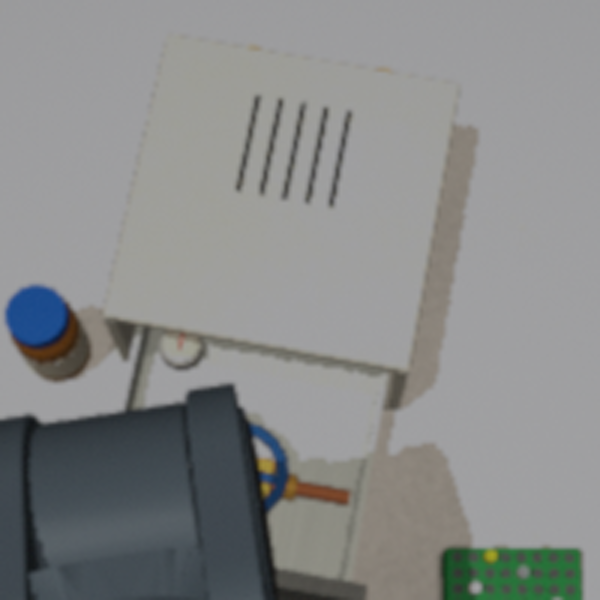

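Emit:
carry_out(commands=[[0,0,0.15,0],[0,0,0.3,0],[0,-0.3,0.32,0],[0,-0.5,0.32,0],[0,-0.6,0.32,0]])

```text
clock: 5.6
tcp_pos: [0.4781, 0.0783, 0.081]
tool_rot: [2.411, 2.003, 0.007]
contact_force: [36.1, -10.2, -31.9]
width: 0.0087
```

Emit:
carry_out(commands=[[0,0.4,0.2,0],[0,0.5,0.2,0],[0,0.5,0.2,0]])

```text
clock: 5.9
tcp_pos: [0.481, 0.0778, 0.0806]
tool_rot: [2.413, 2.006, 0.005]
contact_force: [-2.3, -8.4, 26.9]
width: 0.009
```

Emit:
carry_out(commands=[[0,0,0,0],[0,0,0,0],[0,0,-2,0],[0,0,-5,0],[0,0,-9,0],[0,0,-13,0],[0,-3,-13,0],[0,-7,-13,0],[0,-10,-13,0],[0,-12,-13,0],[0,-12,-13,0]], fingers=-0.3)

```text
clock: 7.0
tcp_pos: [0.3592, 0.1005, 0.2089]
tool_rot: [2.414, 2.01, 0.002]
contact_force: [1.3, -0.5, 0.8]
width: 0.0301
```

```bash
python3 - <<'E'
from h import *
import cv2
o=observe();print(o['clock'],o['tcp_pos'],o['width'],o['contact_force'])
im=snapshot("top");cv2.imwrite("pics/f.png",cv2.resize(im[30:230,150:350],None,fx=3,fy=3,interpolation=cv2.INTER_CUBIC))
im=snapshot("wrist");cv2.imwrite("pics/fw.png",im)
E
```

```text
7.0 [0.35920339 0.10048904 0.20894824] 0.030062281684912852 [ 1.27678097 -0.45997613  0.82054441]
```

View pics/f.png

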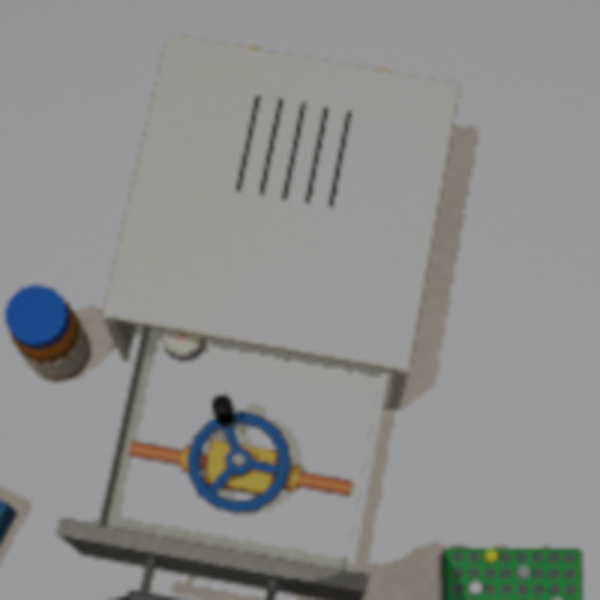

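View pics/fw.png

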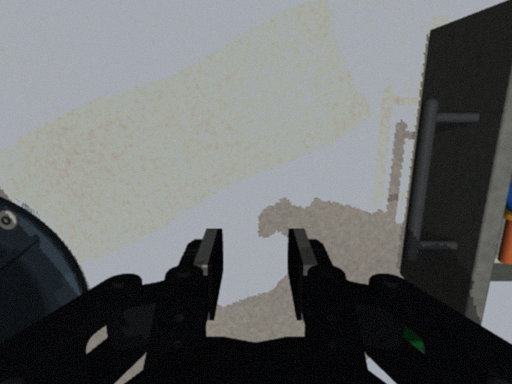

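```bash
python3 - <<'E'
from h import *
import cv2
im=snapshot("top");cv2.imwrite("pics/g.png",cv2.resize(im[135:235,165:285],None,fx=6,fy=6,interpolation=cv2.INTER_CUBIC))
E
```

```text
(no output)
```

View pics/g.png

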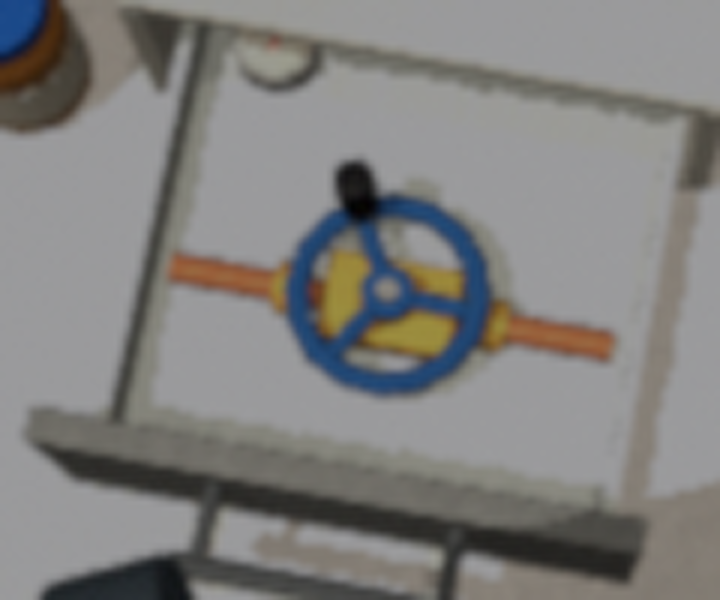

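```bash
python3 - <<'E'
from h import *
f=lambda a,z:ray("top",((a[0]+.5)/6-.5+165,(a[1]+.5)/6-.5+135),z)
W=f((390,295),.058);K=f((355,181),.111)
P=[f((33,433),.126),f((645,545),.126)];Q=sum(P)/2
print(W,K,P,np.linalg.norm(P[0]-P[1]))
d=K-W;print("r",np.hypot(*d[:2]),"knob along ux,uy",d@UX,d@UY)
cf=np.array([.7027,.0361,0]);print("open",-(Q-cf)@UX-.015,(Q-cf)@UY,"wheel rel cab",(W-cf)@UX,(W-cf)@UY)
# from pulled handle
H=np.array([.4781,.0782,0]);print("wheel from handle",H+.135*UX)
for s in ((W+.04*(np.cos(a)*UX+np.sin(a)*UY)) for a in np.arange(0,6.3,1.57)): print(proj("top",s))
E
```

```text
[0.61869222 0.05241341 0.058     ] [0.65574507 0.06472874 0.111     ] [array([0.54669068, 0.19155819, 0.126     ]), array([ 0.50191493, -0.05434598,  0.126     ])] 0.24994744918666081
r 0.03904588907185047 knob along ux,uy 0.034211846174512894 0.018818369609047408
open 0.16633423383690843 -0.00032011904374645676 wheel rel cab -0.08557296062332201 0.0008388285922886684
wheel from handle [0.61087029 0.05376542 0.        ]
[232.53364837 169.1280104 ]
[214.55453281 181.00254987]
[226.564516   198.58740195]
[244.64713607 186.52820826]
[232.58123265 169.13668449]
```

The drawer is open about 166–171 mm by vision. It probably got nudged back when the fingers opened. The valve knob is at the back left, and the wheel centre is at about (0.619,0.052). To seat the drawer on its stop, I'll push the panel from inside with the fingers shut.

```bash
python3 - <<'E'
from h import *
W=np.array([.6187,.0524,0])
print(go(W-.05*UX+[0,0,.209]), go(W-.05*UX+[0,0,.1]))
E
```

```text
(array([-3.000e-02,  2.116e+01, -1.000e-02]), None) (array([-0.04, 21.14, 10.89]), None)
```

Emit:
carry_out(commands=[[0,4,0,0],[0,8,0,0],[0,12,0,0],[0,16,0,0],[0,19,0,0],[0,21.1,0,0],[0,21.1,3,0],[0,21.1,6,0],[0,21.1,8.5,0],[0,21.1,10.2,0],[0,21.1,10.9,0],[0,21.1,10.9,0]], fingers=-1)

```text
clock: 8.35
tcp_pos: [0.5683, 0.0615, 0.0982]
tool_rot: [-2.415, -2.008, 0.002]
contact_force: [-0.7, 0.0, 1.1]
width: 0.0001
```

Emit:
carry_out(commands=[[0,-0.5,0,0],[0,-1.0,0,0],[0,-1.5,0,0],[0,-1.9,0,0],[0,-2.2,0,0],[0,-2.5,0,0],[0,-2.5,0,0]])

```text
clock: 9.05
tcp_pos: [0.5441, 0.0665, 0.0997]
tool_rot: [2.414, 2.009, 0.002]
contact_force: [3.0, -1.2, 1.9]
width: 0.0003
```

Emit:
carry_out(commands=[[0,-0.3,0,0],[0,-0.6,0,0],[0,-0.9,0,0],[0,-0.9,0,0]])

```text
clock: 9.45
tcp_pos: [0.5407, 0.0671, 0.1001]
tool_rot: [2.41, 2.002, 0.011]
contact_force: [44.1, -9.2, -27.6]
width: -0.0001
```

The push met the stop hard (44 N). I'll back off, rise, and look again.

Emit:
carry_out(commands=[[0,1.0,0,0],[0,1.5,-1,0],[0,1.5,-4,0],[0,1.5,-8,0],[0,-4,-10,0],[0,-9,-10,0],[0,-14,-10,0],[0,-18,-10,0],[0,-20,-10,0],[0,-20,-10,0]], fingers=0.2)

```text
clock: 10.45
tcp_pos: [0.3358, 0.1047, 0.1994]
tool_rot: [-2.413, -2.011, -0.001]
contact_force: [1.0, 0.0, -0.5]
width: 0.0509
```

```bash
python3 - <<'E'
from h import *
import cv2
im=snapshot("top");cv2.imwrite("pics/h.png",cv2.resize(im[135:235,165:285],None,fx=6,fy=6,interpolation=cv2.INTER_CUBIC))
im=snapshot("scene");cv2.imwrite("pics/hs.png",cv2.resize(im[130:290,220:430],None,fx=3.5,fy=3.5,interpolation=cv2.INTER_CUBIC))
print(observe()['tcp_pos'])
E
```

```text
[0.33834111 0.10461736 0.19941399]
```

View pics/h.png

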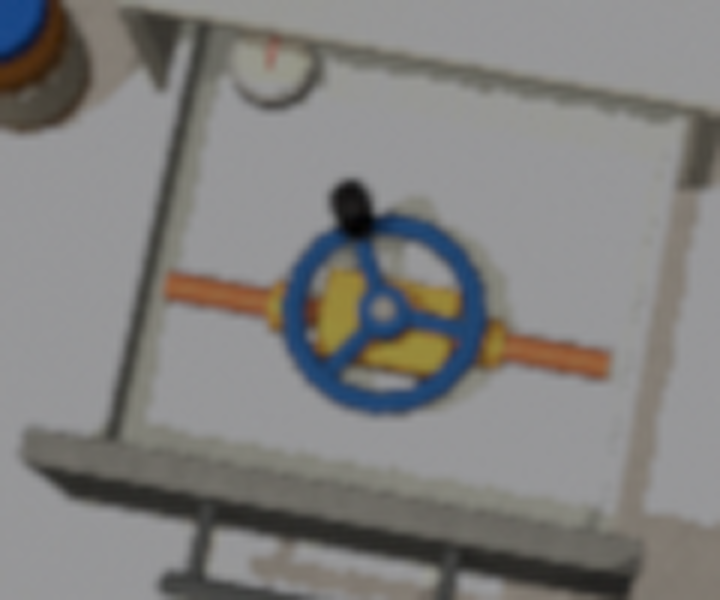

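View pics/hs.png

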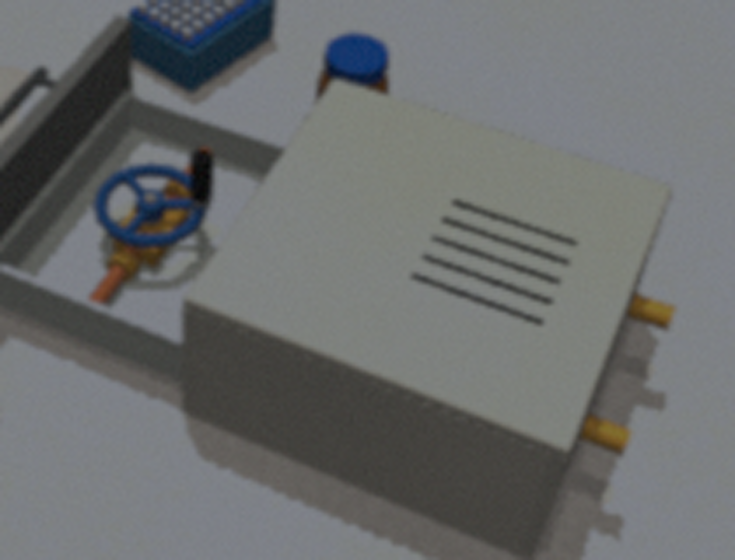

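```bash
python3 - <<'E'
from h import *
f=lambda a,z:ray("top",((a[0]+.5)/6-.5+165,(a[1]+.5)/6-.5+135),z)
W=f((385,313),.058);K=f((351,200),.111)
d=K-W;print(W,K,"r",np.hypot(*d[:2]),d@UX,d@UY,np.arctan2(d@UY,d@UX))
P=[f((28,452),.126),f((639,563),.126)];Q=sum(P)/2
cf=np.array([.7027,.0361,0]);print("open",-(Q-cf)@UX-.015,(Q-cf)@UY,"wheel rel cab",(W-cf)@UX,(W-cf)@UY)
# scene check
g=lambda a,z:ray("scene",((a[0]+.5)/3.5-.5+220,(a[1]+.5)/3.5-.5+130),z)
print("scene wheel",g((150,205),.062),"knob top",g((202,156),.111))
T=K.copy();T[2]=.2;print(go(T,UX));T[2]=.076;print(go(T,UX))
E
```

```text
[0.61069179 0.05447922 0.058     ] [0.64756164 0.06626492 0.111     ] r 0.03870772928447306 0.03412771504175264 0.018264374404533653 0.4913917502960715
open 0.1740435350877686 0.00035974613711903296 wheel rel cab -0.09381515294523726 0.0014224597072662521
scene wheel [0.61452898 0.05374793 0.062     ] knob top [0.6519053  0.06943543 0.111     ]
(array([ 1.830e+00,  3.111e+01, -3.000e-02]), np.float64(-0.000251003088502344))
(array([ 1.83, 31.1 , 12.37]), np.float64(-0.000251003088502344))
```

Emit:
carry_out(commands=[[0.4,5,0,0],[0.8,10,0,0],[1.2,15,0,0],[1.6,20,0,0],[1.9,25,0,0],[1.9,29,0,0],[1.9,31.2,0,0],[1.9,31.2,0,0],[1.9,31.2,0,0]], fingers=-0.15)

```text
clock: 11.45
tcp_pos: [0.6489, 0.0658, 0.1977]
tool_rot: [-2.415, -2.008, 0.002]
contact_force: [0.7, 0.9, -0.0]
width: 0.0363
```

```bash
python3 - <<'E'
from h import *
import cv2
o=observe();print(o['tcp_pos'],o['width'])
c=calibration("wrist");im=snapshot("wrist")
for p in [(.6476,.0663,.111),(.6519,.0694,.111),(.6107,.0545,.064)]:
    u=proj("wrist",p,c);print(u);cv2.circle(im,tuple(int(v) for v in u),3,(0,0,255),1)
cv2.imwrite("pics/i.png",im)
E
```

```text
[0.64885828 0.06580015 0.19774145] 0.03634874018847775
[252.15264538 193.21673681]
[257.32940217 188.00330691]
[212.95468439 198.63006328]
```

View pics/i.png

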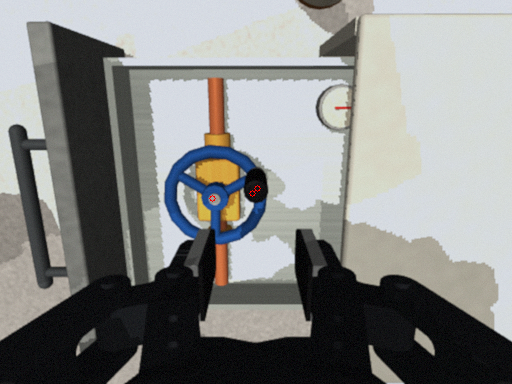

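The wrist view agrees: hub at (216,199), knob at about (256,185). I'll descend over the knob and grip it.

Emit:
carry_out(commands=[[0.1,0.1,3,0],[0.1,0.1,6,0],[0.1,0.1,8.5,0],[0.1,0.1,10.5,0],[0.1,0.1,11.6,0],[0.1,0.1,12.2,0],[0.1,0.1,12.2,0]])

```text
clock: 12.2
tcp_pos: [0.6494, 0.0672, 0.0772]
tool_rot: [-2.415, -2.009, 0.0]
contact_force: [0.4, 0.1, 0.7]
width: 0.0363
```

Emit:
carry_out(commands=[[0,0,0,0],[0,0,0,0],[0,0,0,0],[0,0,0,0],[0,0,0,0]], fingers=-1, newtons=40)

```text
clock: 12.7
tcp_pos: [0.6501, 0.0672, 0.0783]
tool_rot: [2.415, 2.009, 0.002]
contact_force: [-3.7, -0.7, 6.5]
width: 0.0167
```

```bash
python3 - <<'E'
from h import *
import cv2
o=observe();print(o['clock'],o['tcp_pos'],o['width'],o['contact_force'])
im=snapshot("wrist")
cv2.imwrite("pics/j.png",im)
E
```

```text
12.7 [0.65009236 0.06717919 0.07834303] 0.016715308119540556 [-3.68756519 -0.66154896  6.47308651]
```

View pics/j.png

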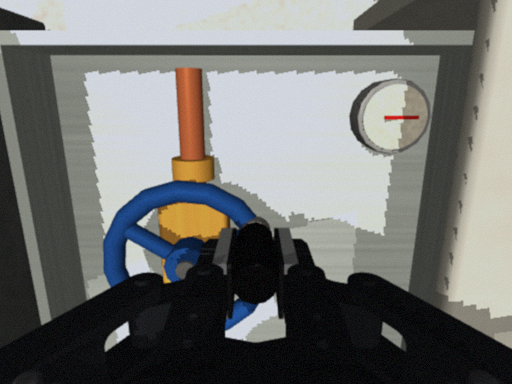

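```bash
cat >> h.py <<'E'
def arc(th0,th1,n,r=4.0,off=(0,0),th0p=None):
    # rows (tool x = +uy, tool y = +ux), cm, relative to pose at th0
    for t in np.linspace(th0,th1,n+1)[1:]:
        print([round(r*(np.sin(t)-np.sin(th0))+off[0],2),round(r*(np.cos(t)-np.cos(th0))+off[1],2),0,0],end=', ')
    print()
E
python3 -c "
from h import *
arc(.51,-1.0,16)"
```

```text
[np.float64(-0.34), np.float64(0.17), 0, 0], [np.float64(-0.69), np.float64(0.3), 0, 0], [np.float64(-1.05), np.float64(0.41), 0, 0], [np.float64(-1.42), np.float64(0.47), 0, 0], [np.float64(-1.8), np.float64(0.51), 0, 0], [np.float64(-2.18), np.float64(0.5), 0, 0], [np.float64(-2.55), np.float64(0.46), 0, 0], [np.float64(-2.92), np.float64(0.39), 0, 0], [np.float64(-3.28), np.float64(0.28), 0, 0], [np.float64(-3.63), np.float64(0.14), 0, 0], [np.float64(-3.97), np.float64(-0.04), 0, 0], [np.float64(-4.28), np.float64(-0.24), 0, 0], [np.float64(-4.58), np.float64(-0.48), 0, 0], [np.float64(-4.85), np.float64(-0.74), 0, 0], [np.float64(-5.1), np.float64(-1.02), 0, 0], [np.float64(-5.32), np.float64(-1.33), 0, 0],
```

Emit:
carry_out(commands=[[-0.34,0.17,0,0],[-0.69,0.3,0,0],[-1.05,0.41,0,0],[-1.42,0.47,0,0],[-1.8,0.51,0,0],[-2.18,0.5,0,0],[-2.55,0.46,0,0],[-2.92,0.39,0,0],[-3.28,0.28,0,0],[-3.63,0.14,0,0],[-3.97,-0.04,0,0],[-4.28,-0.24,0,0],[-4.58,-0.48,0,0],[-4.85,-0.74,0,0],[-5.1,-1.02,0,0],[-5.32,-1.33,0,0],[-5.32,-1.33,0,0]])

```text
clock: 14.45
tcp_pos: [0.627, 0.0181, 0.0783]
tool_rot: [-2.414, -2.009, -0.003]
contact_force: [-3.9, 6.4, 6.6]
width: 0.0168
```

```bash
python3 - <<'E'
from h import *
import cv2
o=observe();print(o['clock'],o['tcp_pos'],o['width'],o['contact_force'],o['torque'])
d=o['tcp_pos']-[.6125,.0543,0];print(d@UX,d@UY,np.arctan2(d@UY,d@UX),np.hypot(d@UX,d@UY),"F ux uy",o['contact_force']@UX,o['contact_force']@UY)
cv2.imwrite("pics/k.png",snapshot("wrist"))
E
```

```text
14.45 [0.62702735 0.01810047 0.07831753] 0.016770345386944167 [-3.87698359  6.41948093  6.56413288] [ 1.25377825  0.77435737 -0.03034684]
0.020839415733688898 -0.03297224438162114 -1.0071583862703737 0.039005770697204116 F ux uy -4.974856190433367 5.611732625552798
```

View pics/k.png

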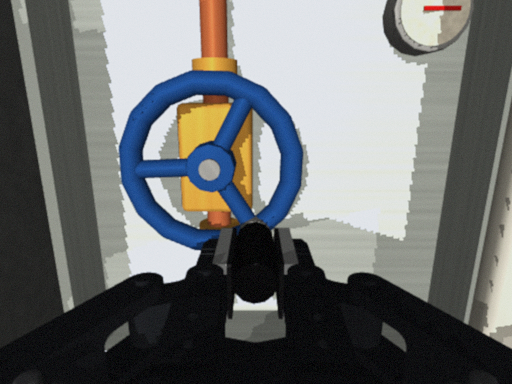

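The wheel turns with the hand; the hub is at (210,168), a spoke points at the knob, and forces stay around 7 N. I'll continue clockwise to the stop.

```bash
python3 - <<'E'
from h import *
print(ray("wrist",(210,168),.062),ray("wrist",(210,168),.066))
E
python3 -c "
from h import *
arc(-1.0,-2.8,19)"|sed 's/np.float64(\([-0-9.]*\))/\1/g'
```

```text
[0.61254246 0.05446347 0.062     ] [0.61322235 0.05517108 0.066     ]
[-0.19, -0.33, 0, 0], [-0.35, -0.67, 0, 0], [-0.47, -1.03, 0, 0], [-0.56, -1.4, 0, 0], [-0.62, -1.77, 0, 0], [-0.63, -2.15, 0, 0], [-0.62, -2.53, 0, 0], [-0.56, -2.91, 0, 0], [-0.48, -3.27, 0, 0], [-0.35, -3.63, 0, 0], [-0.2, -3.98, 0, 0], [-0.01, -4.31, 0, 0], [0.21, -4.62, 0, 0], [0.45, -4.9, 0, 0], [0.73, -5.17, 0, 0], [1.02, -5.4, 0, 0], [1.34, -5.61, 0, 0], [1.68, -5.79, 0, 0], [2.03, -5.93, 0, 0],
```

Centre confirmed at (0.6127,0.0546).

Emit:
carry_out(commands=[[-0.19,-0.33,0,0],[-0.35,-0.67,0,0],[-0.47,-1.03,0,0],[-0.56,-1.4,0,0],[-0.62,-1.77,0,0],[-0.63,-2.15,0,0],[-0.62,-2.53,0,0],[-0.56,-2.91,0,0],[-0.48,-3.27,0,0],[-0.35,-3.63,0,0],[-0.2,-3.98,0,0],[-0.01,-4.31,0,0],[0.21,-4.62,0,0],[0.45,-4.9,0,0],[0.73,-5.17,0,0],[1.02,-5.4,0,0],[1.34,-5.61,0,0],[1.68,-5.79,0,0],[2.03,-5.93,0,0],[2.03,-5.93,0,0]])

```text
clock: 16.5
tcp_pos: [0.5727, 0.0483, 0.0782]
tool_rot: [2.414, 2.009, 0.002]
contact_force: [-2.7, 0.3, 11.8]
width: 0.0169
```

```bash
cat >> h.py <<'E'
def st(W=(.6127,.0546,0)):
    o=observe();d=o['tcp_pos']-np.array(W);print(o['clock'],o['tcp_pos'].round(4),o['width'].__round__(4),"ux,uy",(d@UX).round(4),(d@UY).round(4),"th",np.arctan2(d@UY,d@UX).round(3),"r",np.hypot(d@UX,d@UY).round(4),"F",(o['contact_force']@UX).round(1),(o['contact_force']@UY).round(1),o['contact_force'][2].round(1))
E
python3 -c "
from h import *
st()
arc(-2.8,-3.3,6)"|sed 's/np.float64(\([-0-9.]*\))/\1/g'
```

```text
16.5 [0.5727 0.0483 0.0782] 0.0169 ux,uy -0.0382 -0.0135 th -2.802 r 0.0405 F -2.7 -0.2 11.8
[0.32, -0.1, 0, 0], [0.64, -0.17, 0, 0], [0.97, -0.21, 0, 0], [1.31, -0.23, 0, 0], [1.64, -0.22, 0, 0], [1.97, -0.18, 0, 0],
```

Emit:
carry_out(commands=[[0.32,-0.1,0,0],[0.64,-0.17,0,0],[0.97,-0.21,0,0],[1.31,-0.23,0,0],[1.55,-0.23,0,0],[1.55,-0.23,0,0]])

```text
clock: 17.1
tcp_pos: [0.5728, 0.0629, 0.0782]
tool_rot: [2.414, 2.007, -0.001]
contact_force: [-5.5, -6.8, 13.9]
width: 0.017
```

```bash
python3 -c "
from h import *
st()"
```

```text
17.1 [0.5728 0.0629 0.0782] 0.017 ux,uy -0.0407 0.0009 th 3.118 r 0.0408 F -4.2 -7.7 13.9
```

Emit:
carry_out(commands=[[0.2,0,0,0],[0.35,0,0,0],[0.35,0,0,0]])

```text
clock: 17.4
tcp_pos: [0.5729, 0.0636, 0.0781]
tool_rot: [2.413, 2.003, -0.007]
contact_force: [-9.8, -27.9, 19.5]
width: 0.0171
```

```bash
python3 -c "
from h import *
import cv2
st()
cv2.imwrite('pics/l.png',snapshot('wrist'))"
```

```text
17.4 [0.5729 0.0636 0.0781] 0.0171 ux,uy -0.0408 0.0016 th 3.101 r 0.0408 F -4.6 -29.2 19.5
```

View pics/l.png

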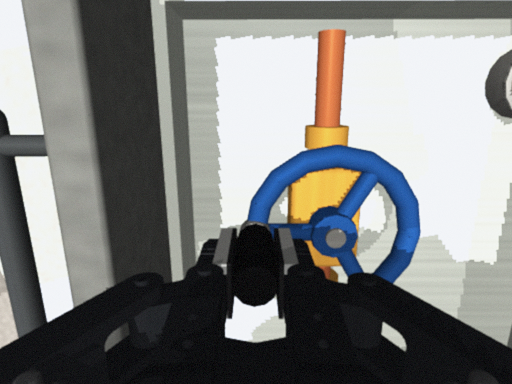

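Hard stop reached: 29 N against the wheel with the knob straight in front. I'll relax the push, then lead the wheel anticlockwise in half-turn calls.

Emit:
carry_out(commands=[[-0.3,0.03,0,0],[-0.45,0.05,0,0]])

```text
clock: 17.65
tcp_pos: [0.5731, 0.0623, 0.0782]
tool_rot: [2.415, 2.009, 0.001]
contact_force: [-5.6, 1.9, 13.3]
width: 0.0169
```

```bash
python3 -c "
from h import *
st()
arc(np.pi,2*np.pi,20);arc(0,np.pi,20)"|sed 's/np.float64(\([-0-9.]*\))/\1/g'
```

```text
17.65 [0.5731 0.0623 0.0782] 0.0169 ux,uy -0.0404 0.0004 th 3.131 r 0.0404 F -5.9 0.8 13.3
[-0.63, 0.05, 0, 0], [-1.24, 0.2, 0, 0], [-1.82, 0.44, 0, 0], [-2.35, 0.76, 0, 0], [-2.83, 1.17, 0, 0], [-3.24, 1.65, 0, 0], [-3.56, 2.18, 0, 0], [-3.8, 2.76, 0, 0], [-3.95, 3.37, 0, 0], [-4.0, 4.0, 0, 0], [-3.95, 4.63, 0, 0], [-3.8, 5.24, 0, 0], [-3.56, 5.82, 0, 0], [-3.24, 6.35, 0, 0], [-2.83, 6.83, 0, 0], [-2.35, 7.24, 0, 0], [-1.82, 7.56, 0, 0], [-1.24, 7.8, 0, 0], [-0.63, 7.95, 0, 0], [-0.0, 8.0, 0, 0], 
[0.63, -0.05, 0, 0], [1.24, -0.2, 0, 0], [1.82, -0.44, 0, 0], [2.35, -0.76, 0, 0], [2.83, -1.17, 0, 0], [3.24, -1.65, 0, 0], [3.56, -2.18, 0, 0], [3.8, -2.76, 0, 0], [3.95, -3.37, 0, 0], [4.0, -4.0, 0, 0], [3.95, -4.63, 0, 0], [3.8, -5.24, 0, 0], [3.56, -5.82, 0, 0], [3.24, -6.35, 0, 0], [2.83, -6.83, 0, 0], [2.35, -7.24, 0, 0], [1.82, -7.56, 0, 0], [1.24, -7.8, 0, 0], [0.63, -7.95, 0, 0], [0.0, -8.0, 0, 0],
```

Emit:
carry_out(commands=[[-0.63,0.05,0,0],[-1.24,0.2,0,0],[-1.82,0.44,0,0],[-2.35,0.76,0,0],[-2.83,1.17,0,0],[-3.24,1.65,0,0],[-3.56,2.18,0,0],[-3.8,2.76,0,0],[-3.95,3.37,0,0],[-4.0,4.0,0,0],[-3.95,4.63,0,0],[-3.8,5.24,0,0],[-3.56,5.82,0,0],[-3.24,6.35,0,0],[-2.83,6.83,0,0],[-2.35,7.24,0,0],[-1.82,7.56,0,0],[-1.24,7.8,0,0],[-0.63,7.95,0,0],[0,8.0,0,0]])

```text
clock: 19.65
tcp_pos: [0.652, 0.0481, 0.0782]
tool_rot: [2.415, 2.008, 0.001]
contact_force: [-6.2, -2.5, 11.6]
width: 0.0168
```

```bash
python3 -c "
from h import *
import cv2
st()
cv2.imwrite('pics/m.png',snapshot('wrist'))"
```

```text
19.65 [0.652  0.0481 0.0782] 0.0168 ux,uy 0.0399 0.0007 th 0.018 r 0.0399 F -5.6 -3.6 11.6
```

View pics/m.png

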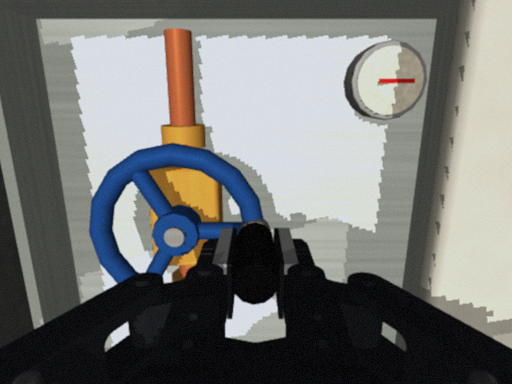

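Half a turn is done: the spoke points straight back to the knob and forces are small. Continuing.

Emit:
carry_out(commands=[[0.63,-0.05,0,0],[1.24,-0.2,0,0],[1.82,-0.44,0,0],[2.35,-0.76,0,0],[2.83,-1.17,0,0],[3.24,-1.65,0,0],[3.56,-2.18,0,0],[3.8,-2.76,0,0],[3.95,-3.37,0,0],[4.0,-4.0,0,0],[3.95,-4.63,0,0],[3.8,-5.24,0,0],[3.56,-5.82,0,0],[3.24,-6.35,0,0],[2.83,-6.83,0,0],[2.35,-7.24,0,0],[1.82,-7.56,0,0],[1.24,-7.8,0,0],[0.63,-7.95,0,0],[0,-8.0,0,0]])

```text
clock: 21.7
tcp_pos: [0.5733, 0.0628, 0.0782]
tool_rot: [2.415, 2.009, 0.002]
contact_force: [-2.4, 2.5, 12.2]
width: 0.0171
```

```bash
python3 -c "
from h import *
import cv2
st()
cv2.imwrite('pics/n.png',snapshot('wrist'))"
```

```text
21.7 [0.5733 0.0628 0.0782] 0.0171 ux,uy -0.0403 0.0009 th 3.119 r 0.0403 F -2.8 2.1 12.2
```

View pics/n.png

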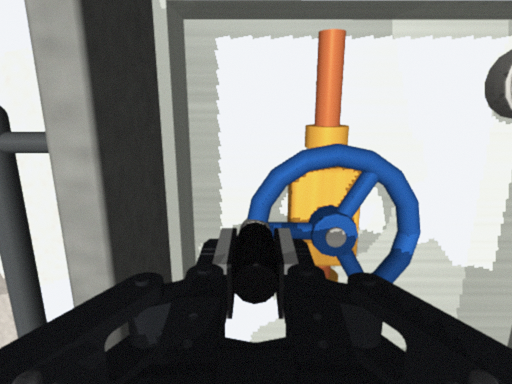

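One full turn is done, and the picture matches the one at the stop. Now the second turn.

Emit:
carry_out(commands=[[-0.63,0.05,0,0],[-1.24,0.2,0,0],[-1.82,0.44,0,0],[-2.35,0.76,0,0],[-2.83,1.17,0,0],[-3.24,1.65,0,0],[-3.56,2.18,0,0],[-3.8,2.76,0,0],[-3.95,3.37,0,0],[-4.0,4.0,0,0],[-3.95,4.63,0,0],[-3.8,5.24,0,0],[-3.56,5.82,0,0],[-3.24,6.35,0,0],[-2.83,6.83,0,0],[-2.35,7.24,0,0],[-1.82,7.56,0,0],[-1.24,7.8,0,0],[-0.63,7.95,0,0],[0,8.0,0,0]])

```text
clock: 23.75
tcp_pos: [0.6521, 0.0481, 0.0783]
tool_rot: [2.415, 2.008, 0.001]
contact_force: [-4.9, -0.4, 11.7]
width: 0.017
```

Emit:
carry_out(commands=[[0.63,-0.05,0,0],[1.24,-0.2,0,0],[1.82,-0.44,0,0],[2.35,-0.76,0,0],[2.83,-1.17,0,0],[3.24,-1.65,0,0],[3.56,-2.18,0,0],[3.8,-2.76,0,0],[3.95,-3.37,0,0],[4.0,-4.0,0,0],[3.95,-4.63,0,0],[3.8,-5.24,0,0],[3.56,-5.82,0,0],[3.24,-6.35,0,0],[2.83,-6.83,0,0],[2.35,-7.24,0,0],[1.82,-7.56,0,0],[1.24,-7.8,0,0],[0.63,-7.95,0,0],[0,-8.0,0,0]])

```text
clock: 25.75
tcp_pos: [0.5733, 0.0628, 0.0782]
tool_rot: [2.415, 2.009, 0.002]
contact_force: [-1.5, 1.9, 10.9]
width: 0.0169
```

Emit:
carry_out(commands=[[0,0,0,0],[0,0,0,0],[0,0,0,0],[0,0,0,0],[0,0,0,0]])

```text
clock: 26.25
tcp_pos: [0.5733, 0.0625, 0.0783]
tool_rot: [2.415, 2.008, 0.001]
contact_force: [-4.5, -0.7, 13.3]
width: 0.0167
```

```bash
python3 -c "
from h import *
import cv2
st()
cv2.imwrite('pics/o.png',snapshot('wrist'))
cv2.imwrite('pics/os.png',snapshot('scene'))
a=cv2.imread('pics/l.png').astype(int);b=cv2.imread('pics/o.png').astype(int);print(abs(a-b).mean())
print(ray('wrist',(336,238),.064))"
```

```text
26.25 [0.5733 0.0625 0.0783] 0.0167 ux,uy -0.0402 0.0006 th 3.127 r 0.0402 F -4.3 -1.5 13.3
5.2511240641276045
[0.61375462 0.05258085 0.064     ]
```

View pics/o.png

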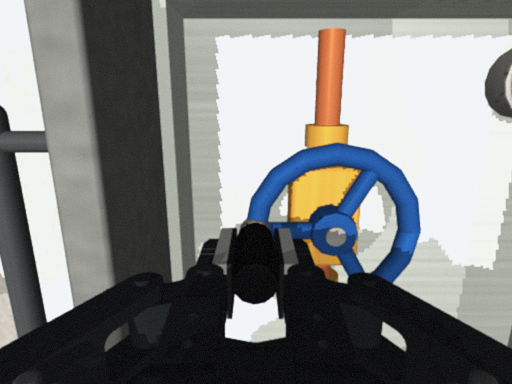

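View pics/os.png

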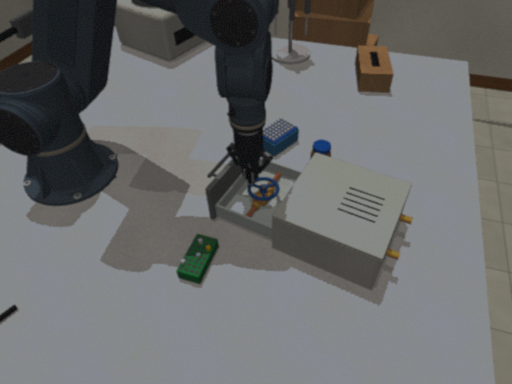

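The final wrist view matches the stop view: same hub and spoke positions, the drawer panel unmoved, and the grip holding. The bystanders are where they started. I'll hand it in.

```bash
python3 -c "
from h import *
print(sign_off())"
```

```text
the job is handed in; nothing more can be done
None
```

The job is handed in at about 26 s of the 72 s allowed. No verdict was reported.

- **Drawer:** I pulled it to its end stop by the handle. Releasing the handle seems to have nudged it back to about 166–171 mm by vision. I then pushed the front from inside until it hit the stop again at about 44 N. The last top-view measurements gave about 174 mm (front panel) and 179 mm (wheel position), and the front looked unmoved in the final picture.
- **Valve:** I gripped the knob with 40 N and turned it clockwise about 0.58 turn to the stop. The stop showed as 29 N of resistance with the knob straight in front. I then led it exactly two turns anticlockwise.
- **Last checks:** The knob was within about 1° of straight in front, going by the hand position. The finger opening was 16.7 mm on the 18 mm knob, and the side force was under 5 N. The wrist picture looked the same as the one taken at the stop. In the scene picture the rack, tip box and jar looked undisturbed; I did not measure them.
- **Disagreements:**
  - The two drawer estimates differed by about 5 mm.
  - The upward force on the tool stayed at 6–20 N while the knob was held; I did not find out why.
  - While pulling the drawer, lifting the hand slightly loaded the handle with about 42 N.

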